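Flip the ready paddle of the wheel kit

ROBOT

A 6-joint arm with a two-finger parallel gripper is mounted at the origin on the work surface. World frame = base frame: x ahead of the robot, y to its left, z up, the work surface at z = 0. Lengths are in m, angles in rad, forces in N, time in s.
With the tool pointing down it reaches from about 0.275 to 0.85 m from the base axis. Payload 5.2 kg.
Tool frame: the origin (TCP) lies between the finger pads; the fingertips stand 17 mm ahead of it and the grasp point (between the pads) lies 2 mm behind it; y points along the fingers, x is the direction in which the jaws open and shut, and the axes are right-handed (so a half turn about y gives the same grasp; the last joint's range is limited). The gripper opens to 85 mm and grips with 20 to 120 N. Pads are 22 mm wide; open, the fingers measure 114 mm over their backs; the gripper's body (76 mm by 85 mm) begins 54 mm behind the grasp point. The pads swing forward as they close: fully open they stand 13 mm farther back than shut.
Start: joints at [1.11, 0.259, 1.535, -0, 1.348, -0.203], TCP at [0.14, 0.532, 0.225] pointing down, gripper open.
Joint ranges: [-3.14, 3.14], [-0.91, 2.08], [0.19, 2.58], [-1.22, 4.36], [0.22, 2.71], [-3.12, 3.12]. Speed limits (rad/s): [2.57, 2.57, 3.14, 3.14, 3.14, 3.14].

INTERFACE

Orientations are given as [roll, pitch, yaw] about the fixed x, y, z axes, in that order (R = Rz(yaw) Ry(pitch) Rx(roll)).
In Python, from station import env, grab_frame, camera_params, cut_out, mark_of gives the robot as it stands.
- The arm moves only by the tool play_rows, never from a script. Its argument "series" is a list of rows, each an object with "dp": the shift along the world's x, y, z in mm, a list of three; "rotation": the turn, a rotation vector about the world's x, y, z in degrees, a list of three. A call has 1 to 12 rows; each row is the pose to reach, as a shift and turn from the pose commanded when the call began; what a row does not reach only later rows make up. A row lasts 1/12 s, in which the tool goes at most 41.7 mm and 7.16 degrees, less where a joint would pass 70% of its speed; a pose out of reach is approached as far as the arm can. A call with a gripper value outside its range is refused whole. "grip" is the closure, from 0 (fully open) to 1 (shut), set as the call begins (left out, the last holds). The fingers move at their own pace and stop on an object; the grip force is fixed at half the most. Time passes only in rows, so rows that repeat a pose let the fingers close. It gives the time, the measured TCP pose, the force and the opening at its end, in the units of the state.
- env.read_state(): the state, without advancing time (a new reading comes with each control period).
- grab_frame(name): name is "scene" or "top" or "wrist"; returns the picture (420x560x3 uint8, red, green, blue); there is no depth.
- camera_params(name): a dict with "camera_matrix" (3x3 intrinsics, pixels), "view" (4x4, takes a point from world to camera coordinates). Camera axes: x right, y down, z forward; pixel columns grow to the right and rows downward; lengths in m; the calibration is good to about 2 mm. A picture is of the moment at which its call begins: read the wrist's pose just before it. camera_params takes no time and is no camera call; for the wrist camera it gives the pose at the moment of the call.
- env.job_done(): hands the job in, once; it reports no verdict.
Trained networks look in the newest picture that a camera, given by its name, has taken for a name from the list of things; names that differ only in an ending like _2 or _b are one class to them, and where a whole thing is asked for, a point or a joint stands for the part that bears it (a point fixed in the world has none). Each returns a list of dicts, best first, with "p" (0 to 1); they miss things now and then, are a little off and sometimes report something else, mostly with a low value. They report only what shows in the picture. A call takes as long as a camera call.
- cut_out(camera, target): "region" (420x560 bool, what is visible of it) and "extent" ([left, top, right, bottom] in pixels, round what is visible of it).
- mark_of(camera, target): "xy" ([column, row] in pixels: a listed point, or the origin of a listed thing).
The state is a dict: "clock": time; "q": joint angles; "qvel": joint speeds; "joint_torque": joint torques, N m; "tcp_pos": TCP position; "eef_rot": TCP orientation; "force": force on the tool from outside, world axes, zero at the start; "torque": the same for the moment, N m; "opening": opening from 0.0 (shut) to 1.0 (fully open).
Only numpy, scipy, OpenCV 4.12 (cv2) and the standard library are available. Lean on these libraries where they do the work, as an engineer would, in place of code of your own. Each camera call takes 0.05 s, during which the arm holds its last target. There are 200 camera calls.

TASK

Two robot-kit trays stand on the bench, each on a stand with a white hinged status paddle, and the kit with the wheel in its tray is ready: with a fingertip, tip that stand's paddle up and right over its pivot, and push it fully down until it lies flat on the opposite side of the pivot, showing its other face (the hinge is stiff, it will not fall by itself). Leave the paddle of the kit with the battery as it is. Lift nothing, keep the arm and hand off the stands apart from the fingers, and do not push the stands, the kits' parts or the other things on the bench about; then draw clear.

Things in the scene. Friction and masses are not known exactly. Their poses are not given: they have to be found in the camera images.
- stand_wheel: Loose weighted stand (1.6 kg, base plate 150 x 210 x 12 mm) that carries the kit tray with a black rubber-tyred wheel in it and that tray's flip paddle. The other stand is alike. Origin: centre of its underside. Its x axis points to the robot's right (world -y, within 0.4 rad). The tray (146 x 102 mm, rim 39 mm above the table) lies on its +y half, away from the robot; the paddle on its -y half, towards the robot.
- paddle_wheel (a joint): Hinge of the flip paddle on the stand with a black rubber-tyred wheel, rad. 0: the paddle lies level towards the stand's -x (the robot's left), one black bar facing up. pi/2: it stands upright. pi (stop): lies level on the robot's right side of the axle, its other face (black ring) up. It may start up to 0.25 rad raised. The hinge has friction: the paddle stays wherever it is left and does not fall; about 0.4 to 1.0 N at the free edge turns it.
- paddle_wheel_pivot (a point): Middle of the hinge axle of that paddle, 105 mm above the table; the axle is parallel to the stand's y axis. Two cheeks 8 mm thick, 18 mm wide, tops 116 mm above the table, hold its ends, 50 mm apart inside; two rubber rests reach 18 mm to either side of the axle just below it. The rest of the space under the paddle is free down to the base plate.
- paddle_wheel_edge (a point): Middle of the free edge of that paddle, in mid-thickness, 72 mm from the axle. The paddle is a white plastic plate 70 mm long, 44 mm wide along the axle and 5 mm thick, 40 g.
- stand_battery: Loose weighted stand (1.6 kg, base plate 150 x 210 x 12 mm) that carries the kit tray with a blue battery pack in it and that tray's flip paddle. The other stand is alike. Origin: centre of its underside. Its x axis points to the robot's right (world -y, within 0.4 rad). The tray (146 x 102 mm, rim 39 mm above the table) lies on its +y half, away from the robot; the paddle on its -y half, towards the robot.
- paddle_battery (a joint): Hinge of the flip paddle on the stand with a blue battery pack, rad. 0: the paddle lies level towards the stand's -x (the robot's left), one black bar facing up. pi/2: it stands upright. pi (stop): lies level on the robot's right side of the axle, its other face (black ring) up. It may start up to 0.25 rad raised. The hinge has friction: the paddle stays wherever it is left and does not fall; about 0.4 to 1.0 N at the free edge turns it.
- paddle_battery_pivot (a point): Middle of the hinge axle of that paddle, 105 mm above the table; the axle is parallel to the stand's y axis. Two cheeks 8 mm thick, 18 mm wide, tops 116 mm above the table, hold its ends, 50 mm apart inside; two rubber rests reach 18 mm to either side of the axle just below it. The rest of the space under the paddle is free down to the base plate.
- paddle_battery_edge (a point): Middle of the free edge of that paddle, in mid-thickness, 72 mm from the axle. The paddle is a white plastic plate 70 mm long, 44 mm wide along the axle and 5 mm thick, 40 g.
- wheel_center (a point): Centre of the loose wheel, 62 mm across and 26 mm thick, lying flat in its tray: the mark of the kit that is ready.
- battery_center (a point): Centre of the loose battery pack, 70 x 37 x 18 mm, in the other tray.
- jar: Bystander: small screw jar, 34 mm across, 50 mm tall, standing between the stands; origin under its centre.
- tape: Bystander: roll of tape, 90 mm across, 24 mm tall, to the left of the stands; origin under its centre.
- screwdriver: Bystander: screwdriver lying to the right of the stands, pointing away from the robot; origin on the table, about its middle.
- mug: Bystander: white mug, 76 mm across, 85 mm tall, to the right of the stands; origin under its centre.
- motor: Bystander: small gear motor, about 78 mm long and 25 mm tall, to the left of the stands; origin on its underside.

How it is judged:
On the way:
1. the wheel kit's paddle is swung up past upright (value of joint paddle_wheel above 1.65 rad).
At the end, for the whole second after the job is handed in: The paddle on the stand with the wheel lies on the opposite (right) side of its pivot, within 6 degrees of its stop, at rest; the other paddle is still on its own (left) side; stands within 15 mm, kit parts and bystanders within 30 mm of where they began, nothing lifted (value of joint paddle_wheel above 3.03 rad and velocity of joint paddle_wheel between -0.05 and 0.05 rad/s and value of joint paddle_battery below 0.45 rad and not (distance of any of stand_wheel, stand_battery from where it was at the start of the episode above 0.015 m or angle between any of stand_wheel, stand_battery's own z axis and vertical above 0.12 rad) and not (distance of any of wheel_center, battery_center from where it was at the start of the episode above 0.03 m) and not (distance of any of jar, tape, screwdriver, mug, motor from where it was at the start of the episode above 0.03 m) and not (height (world z) of wheel_center above 0.05 m or height (world z) of battery_center above 0.047 m or height (world z) of any of stand_wheel, stand_battery above 0.012 m)); the robot touches nothing.
It fails at once if the battery kit's paddle is moved (its free edge by more than 15 mm) (distance of paddle_battery_edge from where it was at the start of the episode above 0.015 m).
It fails at once if a stand is pushed more than 15 mm or tipped (distance of any of stand_wheel, stand_battery from where it was at the start of the episode above 0.015 m or angle between any of stand_wheel, stand_battery's own z axis and vertical above 0.12 rad).
It fails at once if the arm or the hand, not the fingers, presses on a stand or its paddle (contact force between the arm and stand_wheel above 3 N or contact force between the arm and stand_battery above 3 N).
It fails at once if a stand or a kit part is lifted (height (world z) of wheel_center above 0.05 m or height (world z) of battery_center above 0.047 m or height (world z) of any of stand_wheel, stand_battery above 0.012 m).
It fails at once if a kit part or a bystander is moved more than 30 mm (distance of any of wheel_center, battery_center, jar, tape, screwdriver, mug, motor from where it was at the start of the episode above 0.03 m).
It also fails if it takes over 45 s, if anything falls off the work surface, if the arm or the gripper's body presses on something with over 40 N, if the wrist force passes 120 N, or if a joint passes its speed limit or range.

## Working session

There is one attempt and no reset: what is moved stays moved. The work goes in short steps, Python scripts to look and compute and a tool call to move; the robot and the scene stay as the last step left them, time stands still between calls to the robot, and variables do not carry over. Pictures are saved under pics/ and viewed, about 8 in all and at most 12, crops included, and the job is handed in when it is done.

Besides the shell and the picture viewer there is one more tool, called after "Request:" by a JSON object that holds its "fn" and its "kwargs", one argument or row to a line. play_rows: Moves the arm, as the interface text tells. Its arguments: {"type":"object","properties":{"series":{"type":"array"},"grip":{"type":"number"}},"required":["series"]}

```bash
mkdir -p pics
cat > h.py <<'E'
import numpy as np,cv2
from station import env,grab_frame,camera_params,cut_out,mark_of
def snap(c,f):
    im=grab_frame(c); cv2.imwrite('pics/'+f,im[:,:,::-1]); return im
def onz(c,xy,z):
    p=camera_params(c);K=np.array(p['camera_matrix']);V=np.array(p['view'])
    R,t=V[:3,:3],V[:3,3]; o=-R.T@t; d=R.T@np.linalg.inv(K)@np.array([*xy,1.])
    return o+d*(z-o[2])/d[2]
def proj(c,P):
    p=camera_params(c);K=np.array(p['camera_matrix']);V=np.array(p['view'])
    q=K@(V[:3,:3]@np.array(P)+V[:3,3]); return q[:2]/q[2]
E
python3 - <<'E'
from h import *
np.set_printoptions(precision=3,suppress=True)
a=snap('scene','s0.png');b=snap('top','t0.png')
cv2.imwrite('pics/both0.png',np.hstack([a,b])[:,:,::-1])
for c in['top','scene']:
  for n,z in dict(stand_wheel=0,paddle_wheel_pivot=.105,paddle_wheel_edge=.105,wheel_center=.03,stand_battery=0,paddle_battery_pivot=.105,paddle_battery_edge=.105,battery_center=.03,jar=0).items():
    for r in mark_of(c,n)[:2]: print(c,n,round(r['p'],2),np.array(r['xy']),onz(c,r['xy'],z))
s=env.read_state();print(s['tcp_pos'],s['eef_rot'],s['clock'],s['force'])
E
```

```text
top paddle_wheel_pivot 0.85 [350.9 236.9] [ 0.501 -0.193  0.105]
top paddle_wheel_edge 0.91 [323.3 230.5] [ 0.514 -0.116  0.105]
top wheel_center 0.82 [363.4 210.2] [ 0.596 -0.236  0.03 ]
top wheel_center 0.42 [148.8 238.5] [0.471 0.379 0.03 ]
top stand_battery 0.65 [211.8 205.3] [0.587 0.211 0.   ]
top paddle_battery_pivot 0.78 [201.6 210.1] [0.549 0.223 0.105]
top paddle_battery_pivot 0.65 [210.6 204.9] [0.565 0.2   0.105]
top paddle_battery_edge 0.82 [177.5 204.4] [0.561 0.291 0.105]
top battery_center 0.78 [213.9 185.5] [0.641 0.206 0.03 ]
top jar 0.51 [281.7 221.5] [0.552 0.    0.   ]
top jar 0.5 [212.2 203.8] [0.592 0.211 0.   ]
scene stand_wheel 0.72 [226.9 205.7] [ 0.544 -0.204  0.   ]
scene paddle_wheel_pivot 0.72 [238.7 172.9] [ 0.514 -0.176  0.105]
scene paddle_wheel_edge 0.58 [253.2 177.2] [ 0.51  -0.134  0.105]
scene stand_battery 0.92 [358.8 280.6] [0.603 0.205 0.   ]
scene stand_battery 0.21 [227.9 209.9] [ 0.556 -0.193  0.   ]
scene paddle_battery_pivot 0.9 [379.9 236.5] [0.545 0.221 0.105]
scene paddle_battery_edge 0.86 [410.7 251. ] [0.553 0.294 0.105]
scene battery_center 0.85 [355.1 290.3] [0.653 0.215 0.03 ]
scene battery_center 0.36 [294.  233.3] [0.569 0.016 0.03 ]
[0.14  0.532 0.225] [-1.571  0.     1.313] 1.0 [-0.532 -0.565 -0.199]
```

View pics/t0.png

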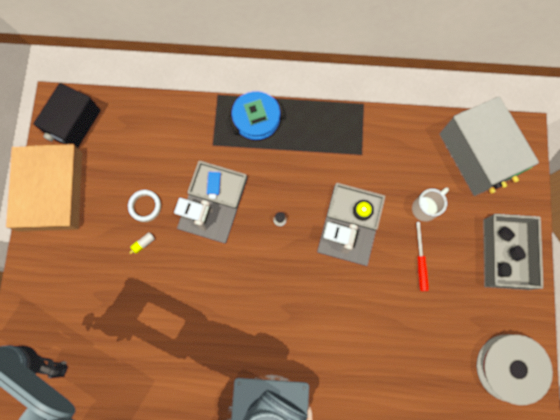

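View pics/s0.png

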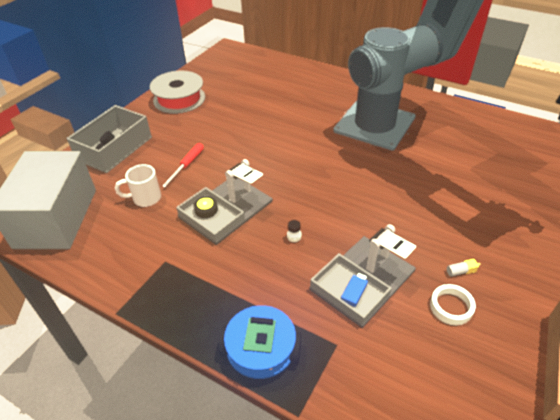

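The top view shows the wheel kit at right: paddle at about (340,236), yellow-hubbed wheel at (363,210). The battery kit is at left with its paddle at about (192,210), and the jar is at (280,218). The scene view agrees. Next I'll move over the wheel stand with the gripper closed for a closer look.

Request:
{"fn": "play_rows", "kwargs": {
  "series": [
    {"dp":[15,-32,15],"rotation":[0,0,0]},
    {"dp":[30,-65,30],"rotation":[0,0,0]},
    {"dp":[45,-100,50],"rotation":[0,0,0]},
    {"dp":[62,-135,70],"rotation":[0,0,0]},
    {"dp":[80,-170,90],"rotation":[0,0,0]},
    {"dp":[96,-206,100],"rotation":[0,0,0]},
    {"dp":[113,-243,100],"rotation":[0,0,0]},
    {"dp":[130,-280,100],"rotation":[0,0,0]},
    {"dp":[147,-317,100],"rotation":[0,0,0]},
    {"dp":[164,-354,100],"rotation":[0,0,0]},
    {"dp":[181,-391,100],"rotation":[0,0,0]},
    {"dp":[198,-428,100],"rotation":[0,0,0]}
  ],
  "grip": 1
}}

```text
clock: 2.0
tcp_pos: [0.3384, 0.1019, 0.3257]
eef_rot: [-1.572, -0.0, 1.313]
force: [1.7, 0.9, -0.3]
opening: 0.002
```

Request:
{"fn": "play_rows", "kwargs": {
  "series": [
    {"dp":[15,-32,0],"rotation":[0,0,0]},
    {"dp":[30,-65,0],"rotation":[0,0,0]},
    {"dp":[45,-100,0],"rotation":[0,0,0]},
    {"dp":[62,-135,0],"rotation":[0,0,0]},
    {"dp":[80,-170,0],"rotation":[0,0,3]},
    {"dp":[96,-206,0],"rotation":[0,0,5]},
    {"dp":[112,-240,0],"rotation":[0,0,5]},
    {"dp":[112,-240,0],"rotation":[0,0,5]},
    {"dp":[112,-240,0],"rotation":[0,0,5]},
    {"dp":[112,-240,0],"rotation":[0,0,5]}
  ]
}}

```text
clock: 2.83
tcp_pos: [0.4498, -0.1358, 0.325]
eef_rot: [-1.57, -0.001, 1.4]
force: [-0.3, 0.9, -0.6]
opening: 0.006
```

Run:
```python
from h import *
np.set_printoptions(precision=3,suppress=True)
s=env.read_state();print(s['tcp_pos'],s['eef_rot'],s['clock'],s['q'],s['opening'])
snap('wrist','w1.png')
for n,z in dict(stand_wheel=0,paddle_wheel_pivot=.105,paddle_wheel_edge=.107,wheel_center=.03,jar=0).items():
    for r in mark_of('wrist',n)[:2]: print(n,round(r['p'],2),np.array(r['xy']),onz('wrist',r['xy'],z))
V=np.array(camera_params('wrist')['view']);print(-V[:3,:3].T@V[:3,3],V[2,:3])
```

```text
[ 0.45  -0.136  0.325] [-1.57  -0.001  1.4  ] 2.8333 [-0.532  0.061  1.532  0.     1.549 -1.931] 0.006400087634628415
stand_wheel 0.7 [252.2 229.3] [ 0.555 -0.205  0.   ]
paddle_wheel_pivot 0.97 [249.7 218.1] [ 0.501 -0.187  0.105]
paddle_wheel_edge 0.87 [304.2 221.8] [ 0.517 -0.117  0.107]
wheel_center 0.6 [237.  257.8] [ 0.589 -0.234  0.03 ]
jar 0.55 [380.7 209.6] [0.557 0.013 0.   ]
jar 0.36 [500.5 212.1] [0.594 0.21  0.   ]
[ 0.381 -0.122  0.474] [ 0.271 -0.046 -0.961]
```

View pics/w1.png

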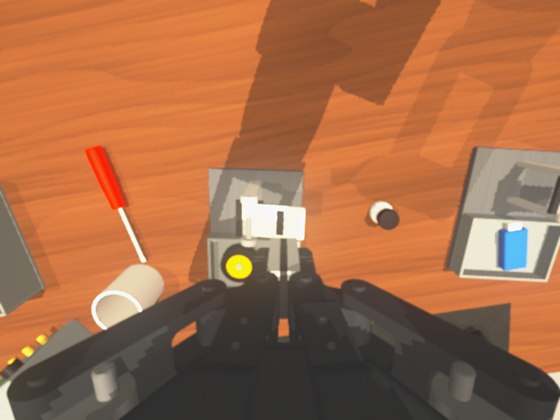

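The wrist view shows the cheeks at about (249,203) and (249,240), the paddle's free edge at (305,222) with its bar up, and the wheel at (238,266). So the pivot is near (0.503,-0.187), with the paddle pointing along (0.19,0.98). I'll tilt the fingers 45° to point right and down, and stop just left of the free edge.

Request:
{"fn": "play_rows", "kwargs": {
  "series": [
    {"dp":[10,7,-15],"rotation":[-6.3,1.2,0]},
    {"dp":[20,14,-30],"rotation":[-12.6,2.4,0]},
    {"dp":[30,21,-50],"rotation":[-18.9,3.6,0]},
    {"dp":[40,28,-70],"rotation":[-25.2,4.9,0]},
    {"dp":[50,35,-90],"rotation":[-31.5,6.1,0]},
    {"dp":[60,43,-110],"rotation":[-37.8,7.3,0]},
    {"dp":[73,51,-125],"rotation":[-44.2,8.5,0]},
    {"dp":[73,51,-125],"rotation":[-44.2,8.5,0]},
    {"dp":[73,51,-125],"rotation":[-44.2,8.5,0]},
    {"dp":[73,51,-125],"rotation":[-44.2,8.5,0]}
  ]
}}

```text
clock: 3.97
tcp_pos: [0.5235, -0.0848, 0.2009]
eef_rot: [-1.552, 0.785, 1.409]
force: [0.3, -0.5, 0.2]
opening: -0.001
```

Run:
```python
from h import *
from scipy.spatial.transform import Rotation as Ro
np.set_printoptions(precision=3,suppress=True)
s=env.read_state();print(s['tcp_pos'],s['q'],s['opening']);R=Ro.from_euler('xyz',s['eef_rot']).as_matrix();print(R)
im=snap('scene','s2.png'); w=snap('wrist','w2.png')
for c in['wrist','scene']:
  for n,z in dict(paddle_wheel_pivot=.105,paddle_wheel_edge=.105).items():
    for r in mark_of(c,n)[:1]: print(c,n,round(r['p'],2),np.array(r['xy']),onz(c,r['xy'],z))
c=cv2.resize(im[100:260,160:320],(600,600),interpolation=cv2.INTER_CUBIC)
w=cv2.resize(w,(200*4//3*1,200)); cv2.imwrite('pics/c2.png',c[:,:,::-1])
```

```text
[ 0.523 -0.085  0.201] [ 0.094  0.449  1.593 -0.756  1.424 -1.063] -0.0006667168443556758
[[ 0.114 -0.133 -0.985]
 [ 0.698 -0.694  0.174]
 [-0.707 -0.708  0.013]]
wrist paddle_wheel_pivot 0.98 [275.1 187.2] [ 0.504 -0.192  0.105]
wrist paddle_wheel_edge 0.64 [329.2 199.3] [ 0.515 -0.126  0.105]
scene paddle_wheel_pivot 0.74 [238.3 171.2] [ 0.508 -0.18   0.105]
scene paddle_wheel_edge 0.85 [258.  175.5] [ 0.499 -0.127  0.105]
```

View pics/c2.png

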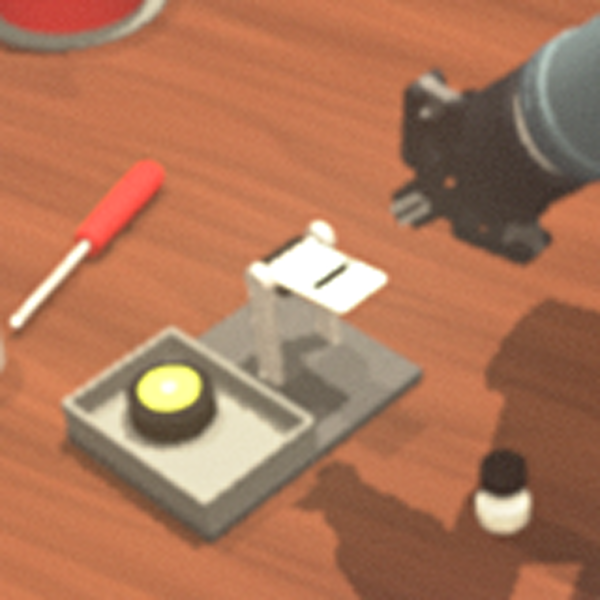

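View pics/w2.png

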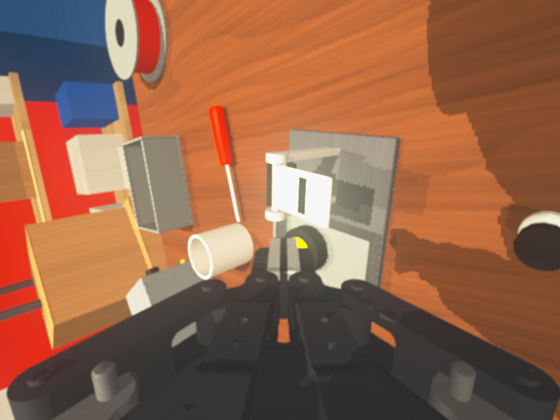

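The crop shows the fingers up and to the right of the level paddle, with nothing in the way. The wrist view puts the axle at about (275,187), which agrees with the earlier fix. I'll descend beside the free edge, then slide the tip under it.

Request:
{"fn": "play_rows", "kwargs": {
  "series": [
    {"dp":[0,0,-25],"rotation":[0,0,0]},
    {"dp":[0,0,-50],"rotation":[0,0,0]},
    {"dp":[0,0,-75],"rotation":[0,0,0]},
    {"dp":[0,0,-100],"rotation":[0,0,0]},
    {"dp":[0,0,-118],"rotation":[0,0,0]},
    {"dp":[0,0,-129],"rotation":[0,0,0]},
    {"dp":[0,0,-129],"rotation":[0,0,0]},
    {"dp":[-2,-9,-129],"rotation":[0,0,0]},
    {"dp":[-4,-18,-129],"rotation":[0,0,0]},
    {"dp":[-5,-27,-129],"rotation":[0,0,0]},
    {"dp":[-5,-27,-129],"rotation":[0,0,0]}
  ]
}}

```text
clock: 5.18
tcp_pos: [0.5182, -0.1142, 0.0727]
eef_rot: [-1.554, 0.786, 1.405]
force: [1.0, 0.4, -1.0]
opening: -0.003
```

Run:
```python
from h import *
s=env.read_state();print(s['tcp_pos'],s['force'])
im=snap('scene','s3.png'); w=snap('wrist','w3.png')
c=cv2.resize(im[120:240,170:330],(800,600),interpolation=cv2.INTER_CUBIC)
w=cv2.resize(w,(533,400)); c=cv2.resize(c,(533,400)); 
cv2.imwrite('pics/c3.png',cv2.resize(np.hstack([c,w]),(800,300))[:,:,::-1])
```

```text
[ 0.51815986 -0.11419281  0.07272476] [ 0.96925883  0.36292721 -0.95470762]
```

View pics/c3.png

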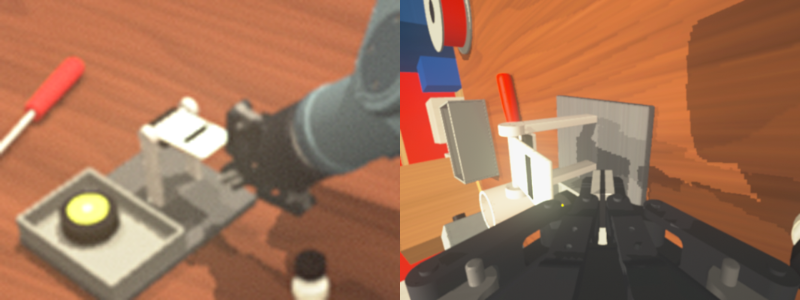

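The left half shows the closed fingertips under the free edge at about (228,165). The force reading is near zero, so nothing is touching yet. I'll swing the paddle up along the arc.

Request:
{"fn": "play_rows", "kwargs": {
  "series": [
    {"dp":[-1,-2,12],"rotation":[0,0,0]},
    {"dp":[-1,-4,24],"rotation":[0,0,0]},
    {"dp":[-1,-5,35],"rotation":[0,0,0]},
    {"dp":[-1,-7,48],"rotation":[0,0,0]},
    {"dp":[-2,-11,60],"rotation":[0,0,0]},
    {"dp":[-4,-19,72],"rotation":[0,0,0]},
    {"dp":[-5,-25,76],"rotation":[0,0,0]},
    {"dp":[-6,-30,80],"rotation":[0,0,0]},
    {"dp":[-7,-36,83],"rotation":[0,0,0]},
    {"dp":[-8,-43,85],"rotation":[0,0,0]},
    {"dp":[-8,-43,85],"rotation":[0,0,0]}
  ]
}}

```text
clock: 6.2
tcp_pos: [0.5097, -0.1565, 0.1564]
eef_rot: [-1.551, 0.786, 1.408]
force: [-0.9, -0.2, 0.1]
opening: -0.005
```

Run:
```python
from h import *
s=env.read_state();print(s['tcp_pos'],s['force'])
im=snap('scene','s4.png'); w=snap('wrist','w4.png')
c=cv2.resize(im[120:240,170:330],(800,600),interpolation=cv2.INTER_CUBIC)
w=cv2.resize(w,(533,400)); c=cv2.resize(c,(533,400)); 
cv2.imwrite('pics/c4.png',cv2.resize(np.hstack([c,w]),(800,300))[:,:,::-1])
```

```text
[ 0.50973103 -0.15647354  0.15644591] [-0.85689445 -0.17349243  0.14983993]
```

View pics/c4.png

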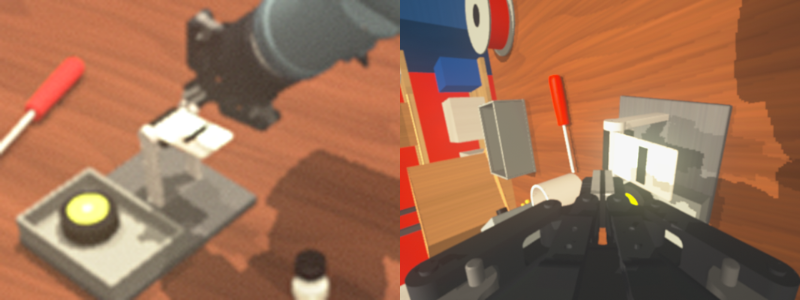

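The paddle is still on its left side, perhaps raised a little, and the finger is now above it. So it seems to have slipped past. I'll check the geometry with projections drawn on the larger wrist picture.

Run:
```python
from h import *
from scipy.spatial.transform import Rotation as Ro
s=env.read_state();R=Ro.from_euler('xyz',s['eef_rot']).as_matrix();T=np.array(s['tcp_pos'])
im=cv2.imread('pics/w4.png'); sc=cv2.imread('pics/s4.png')
k=3
W=cv2.resize(im[100:290,230:430],None,fx=k,fy=k,interpolation=cv2.INTER_CUBIC)
S=cv2.resize(sc[130:220,200:300],None,fx=6,fy=6,interpolation=cv2.INTER_CUBIC)
piv=np.array([.503,-.189,.105]);u=np.array([.19,.982,0]);v=np.array([.982,-.19,0]);Z=np.array([0,0,1.])
def d(P,col):
    for c,I,o,f in(('wrist',W,(230,100),k),('scene',S,(200,130),6)):
        q=(proj(c,P)-o)*f; cv2.circle(I,(int(q[0]),int(q[1])),4,col,-1)
d(T,(0,255,0));d(T+.017*R[:,1],(0,0,255))
for a in(0,.3):
  for l in(-.022,.022): d(piv+.072*(np.cos(a)*u+np.sin(a)*Z)+l*v,(255,0,0) if a==0 else (255,0,255))
for l in(-.029,.029): d(piv+l*v+.011*Z,(0,255,255))
S=cv2.resize(S,(400,360));W=cv2.resize(W,(400,380))[:360]
cv2.imwrite('pics/c5.png',np.hstack([W,S]))
for c in['wrist','scene']:
  for n in['paddle_wheel_pivot','paddle_wheel_edge']:
    for r in mark_of(c,n)[:1]: print(c,n,round(r['p'],2),np.array(r['xy']),onz(c,r['xy'],.105))
```

```text
wrist paddle_wheel_pivot 0.85 [298.2 215.1] [ 0.50386441 -0.18783352  0.105     ]
wrist paddle_wheel_edge 0.95 [385.9 247.7] [ 0.51944594 -0.120391    0.105     ]
scene paddle_wheel_pivot 0.74 [237.8 172.5] [ 0.51336571 -0.17853093  0.105     ]
scene paddle_wheel_edge 0.74 [255.2 176.1] [ 0.50401191 -0.131749    0.105     ]
```

View pics/c5.png

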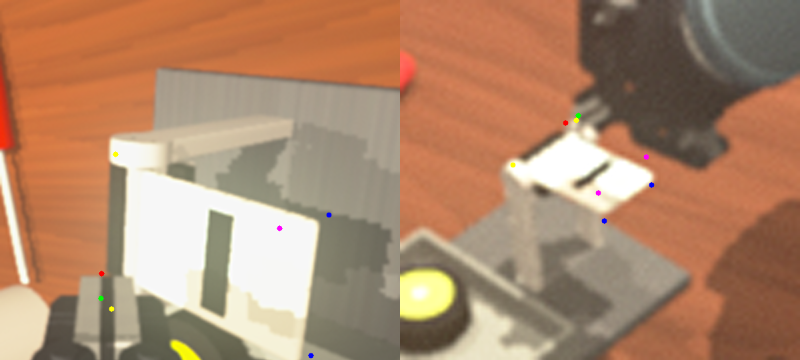

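Run:
```python
import cv2,numpy as np
L=[cv2.resize(cv2.imread(f'pics/{n}.png')[140:200,215:275],(400,400),interpolation=cv2.INTER_CUBIC) for n in('s0','s3','s4')]
cv2.imwrite('pics/c6.png',cv2.resize(np.hstack(L),(798,266)))
```

```text
(no output)
```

View pics/c6.png

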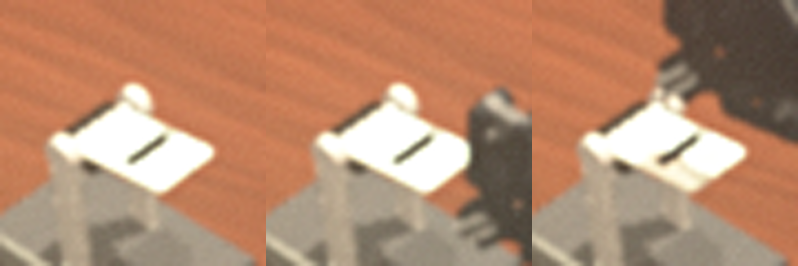

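The paddle never moved, so the fingertip passed just outside the edge. In the scene view the visible tip ends short of where I projected it. I'll quantify that shortfall.

Run:
```python
from h import *
np.set_printoptions(precision=1,suppress=True)
d=np.array([-.133,-.694,-.708]);n=np.array([-.114,-.698,.707])
for T in([.5182,-.1142,.0727],[.5097,-.1565,.1564]):
    T=np.array(T)
    for a in(-.02,0,.017):print(a,[proj('scene',T+a*d+b*np.array([.985,-.174,-.013])) for b in(-.011,.011)])
L=[cv2.resize(cv2.imread(f'pics/{n}.png')[y:y+50,x:x+50],(500,500),interpolation=cv2.INTER_CUBIC) for n,x,y in(('s3',240,165),('s4',225,135))]
I=np.hstack(L)
for i,(T,x,y) in enumerate((([.5182,-.1142,.0727],240,165),([.5097,-.1565,.1564],225,135))):
    for a,c in((0,(0,255,0)),(.017,(0,0,255))):
        for b in(-.011,.011):
            q=(proj('scene',np.array(T)+a*d+b*np.array([.985,-.174,-.013]))-(x,y))*10; cv2.circle(I,(int(q[0])+500*i,int(q[1])),6,c,2)
cv2.imwrite('pics/c7.png',cv2.resize(I,(800,400)))
```

```text
-0.02 [array([265.5, 187. ]), array([259.8, 191.7])]
0 [array([261.7, 188.7]), array([256. , 193.4])]
0.017 [array([258.5, 190.1]), array([252.8, 194.8])]
-0.02 [array([251. , 154.1]), array([244.9, 158.6])]
0 [array([247.3, 156.3]), array([241.2, 160.8])]
0.017 [array([244.2, 158.2]), array([238.1, 162.6])]
```

View pics/c7.png

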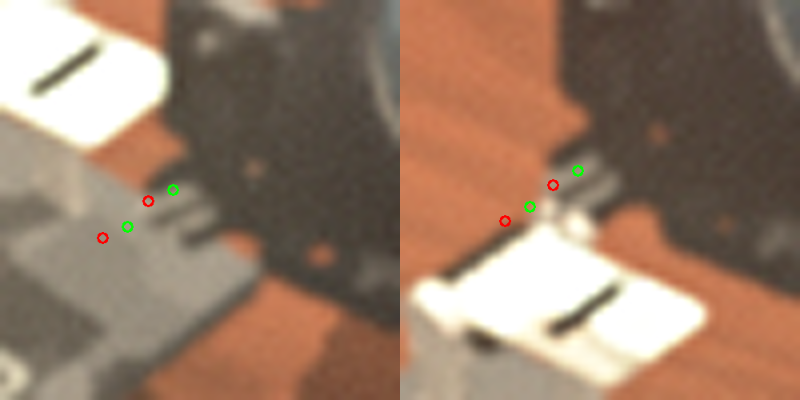

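Run:
```python
from h import *
snap('top','t5.png');snap('scene','s5.png');snap('wrist','w5.png')
d=np.array([-.133,-.694,-.708]);n=np.array([-.114,-.698,.707]);w=np.array([.985,-.174,-.013])
T=np.array(env.read_state()['tcp_pos']);piv=np.array([.503,-.189,.105]);v=np.array([.982,-.19,0])
O=[]
for c,f,x,y in(('scene','s5',215,130),('top','t5',320,200),('wrist','w5',255,190)):
    I=cv2.imread(f'pics/{f}.png')[y:y+60,x:x+60] if c!='wrist' else cv2.imread(f'pics/{f}.png')[y:y+60,x:x+60]
    raw=cv2.resize(I,(300,300),interpolation=cv2.INTER_CUBIC);I=raw.copy()
    pts=[(T+a*d+b*w,(0,255,0) if a==0 else (0,0,255)) for a in(0,.017) for b in(-.011,.011)]+[(piv+l*v+.011*np.array([0,0,1]),(255,0,0)) for l in(-.029,.029)]
    for P,col in pts:
        q=(proj(c,P)-(x,y))*5; cv2.circle(I,(int(q[0]),int(q[1])),4,col,1)
    O.append(np.vstack([raw,I]))
cv2.imwrite('pics/c8.png',cv2.resize(np.hstack(O),(800,534)))
```

```text
(no output)
```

View pics/c8.png

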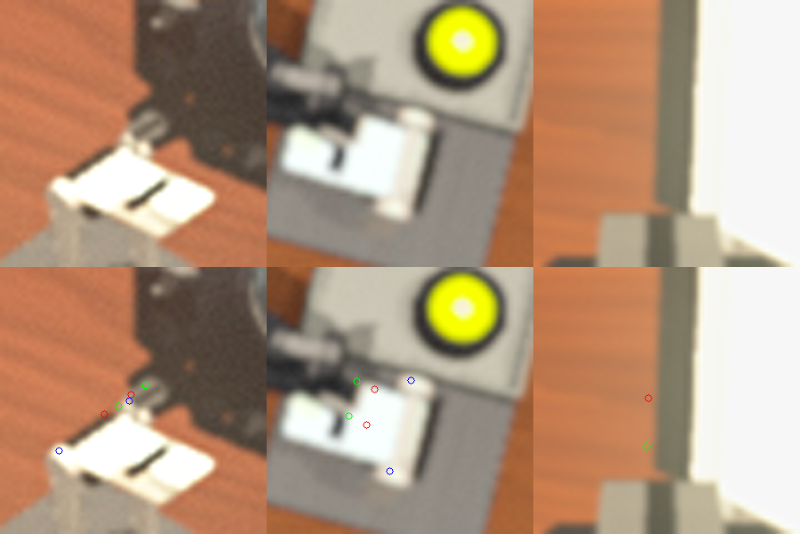

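Run:
```python
from h import *
from scipy.optimize import least_squares
from scipy.spatial.transform import Rotation as Ro
np.set_printoptions(precision=4,suppress=True)
s=env.read_state();T=np.array(s['tcp_pos']);R=Ro.from_euler('xyz',s['eef_rot']).as_matrix()
print(T,s['q'],s['opening'],s['force'])
def tri(o,x0): return least_squares(lambda P:np.concatenate([proj(c,P)-xy for c,xy in o]),x0)
r=tri([('scene',(246.5,157.7)),('top',(338.7,226.6))],T);print('tip',r.x,r.cost,'tool frame',R.T@(r.x-T))
# pivot & edge
o=[]
for c in('scene','top','wrist'):
    for n in('paddle_wheel_pivot','paddle_wheel_edge'):
        for m in mark_of(c,n)[:1]: o.append((n,c,m['xy'],m['p'])); print(c,n,m['p'],m['xy'])
for n in('paddle_wheel_pivot','paddle_wheel_edge'):
    r=tri([(c,xy) for k,c,xy,p in o if k==n],[.5,-.18,.1]);print(n,r.x,r.cost)
V=np.array(camera_params('wrist')['view']);C=-V[:3,:3].T@V[:3,3];print('cam in tool',R.T@(C-T));print('K',camera_params('wrist')['camera_matrix'])
```

```text
[ 0.5102 -0.1549  0.1561] [-0.0279  0.4606  1.7087 -0.8223  1.2619 -1.0472] 0.0019424034572770575 [ 0.4726 -0.3624 -0.5882]
tip [ 0.5148 -0.1488  0.166 ] 1.1988186745887655 tool frame [-0.0022 -0.0119 -0.0032]
scene paddle_wheel_pivot 0.71 [239.2, 173.3]
scene paddle_wheel_edge 0.67 [254.6, 176.9]
top paddle_wheel_pivot 0.94 [350.8, 237.0]
top paddle_wheel_edge 0.7 [325.6, 229.8]
wrist paddle_wheel_pivot 0.72 [298.7, 212.7]
wrist paddle_wheel_edge 0.84 [385.3, 244.0]
paddle_wheel_pivot [ 0.5035 -0.1906  0.1005] 10.46180014773187
paddle_wheel_edge [ 0.5161 -0.119   0.1096] 5.86190606245676
cam in tool [ 0.001  -0.1488  0.0699]
K [[298.168    0.     283.153 ]
 [  0.     298.168  200.9304]
 [  0.       0.       1.    ]]
```

Scene, top and wrist views agree that the closed fingertips end about 12 mm behind the reported TCP, not 17 mm ahead as stated. That explains the miss. I'll redo the approach with that offset, coming back out to the left and going in about 25 mm further.

Request:
{"fn": "play_rows", "kwargs": {
  "series": [
    {"dp":[2,11,5],"rotation":[0,0,0]},
    {"dp":[5,26,5],"rotation":[0,0,0]},
    {"dp":[8,43,0],"rotation":[0,0,0]},
    {"dp":[8,44,-5],"rotation":[0,0,0]},
    {"dp":[8,44,-25],"rotation":[0,0,0]},
    {"dp":[8,44,-48],"rotation":[0,0,0]},
    {"dp":[8,44,-72],"rotation":[0,0,0]},
    {"dp":[8,44,-95],"rotation":[0,0,0]},
    {"dp":[8,44,-95],"rotation":[0,0,0]},
    {"dp":[6,30,-95],"rotation":[0,0,0]},
    {"dp":[3,16,-95],"rotation":[0,0,0]},
    {"dp":[3,16,-95],"rotation":[0,0,0]}
  ]
}}

```text
clock: 7.95
tcp_pos: [0.513, -0.1415, 0.0629]
eef_rot: [-1.553, 0.786, 1.405]
force: [-0.5, -1.1, 0.1]
opening: 0.002
```

Request:
{"fn": "play_rows", "kwargs": {
  "series": [
    {"dp":[-1,-2,15],"rotation":[0,0,0]},
    {"dp":[-1,-4,30],"rotation":[0,0,0]},
    {"dp":[-1,-6,43],"rotation":[0,0,0]},
    {"dp":[-2,-11,56],"rotation":[0,0,0]},
    {"dp":[-4,-19,67],"rotation":[0,0,0]},
    {"dp":[-6,-29,75],"rotation":[0,0,0]},
    {"dp":[-6,-29,75],"rotation":[0,0,0]}
  ]
}}

```text
clock: 8.53
tcp_pos: [0.5074, -0.1701, 0.1388]
eef_rot: [-1.556, 0.786, 1.404]
force: [-0.6, 0.1, 0.1]
opening: -0.001
```

Run:
```python
from h import *
s=env.read_state();print(s['tcp_pos'],s['force'])
snap('scene','s6.png');snap('top','t6.png');snap('wrist','w6.png')
for c in('scene','top','wrist'):
    for n in('paddle_wheel_pivot','paddle_wheel_edge'):
        for m in mark_of(c,n)[:1]: print(c,n,m['p'],m['xy'])
I=np.hstack([cv2.resize(cv2.imread(f'pics/{f}.png')[y:y+90,x:x+90],(400,400),interpolation=cv2.INTER_CUBIC) for f,x,y in(('s6',200,110),('t6',310,180))])
cv2.imwrite('pics/c9.png',I)
```

```text
[ 0.50739423 -0.17013609  0.13880005] [-0.64752221  0.12186633  0.1414839 ]
scene paddle_wheel_pivot 0.64 [237.1, 168.9]
scene paddle_wheel_edge 0.52 [224.3, 209.9]
top paddle_wheel_pivot 0.67 [146.9, 206.5]
wrist paddle_wheel_pivot 0.75 [290.6, 225.0]
wrist paddle_wheel_edge 0.68 [234.8, 270.2]
```

View pics/c9.png

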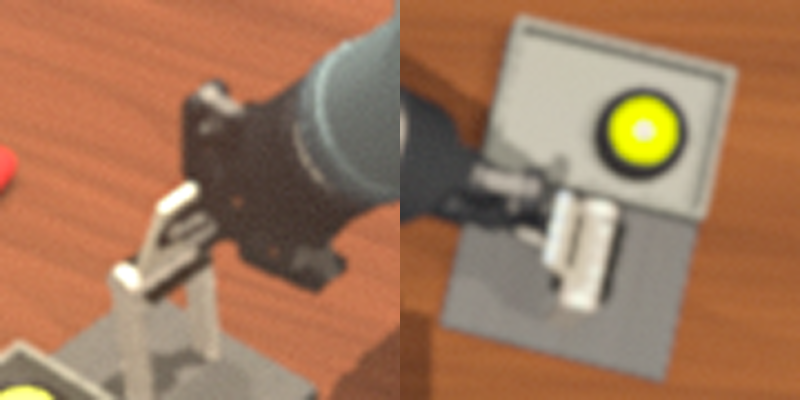

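The scene crop shows the paddle held at about 65° by the fingertips, and the top crop shows the stand and wheel undisturbed. That was my last viewable picture, so from here I'll check numerically. Next I'll carry the paddle past upright, back off up and left, and turn the tool vertical.

Request:
{"fn": "play_rows", "kwargs": {
  "series": [
    {"dp":[-1,-6,3],"rotation":[0,0,0]},
    {"dp":[-2,-13,5],"rotation":[0,0,0]},
    {"dp":[-4,-19,6],"rotation":[0,0,0]},
    {"dp":[-5,-25,7],"rotation":[0,0,0]},
    {"dp":[-7,-34,6],"rotation":[0,0,0]},
    {"dp":[-8,-43,4],"rotation":[0,0,0]},
    {"dp":[-9,-49,1],"rotation":[0,0,0]},
    {"dp":[-9,-49,1],"rotation":[0,0,0]},
    {"dp":[-6,-30,16],"rotation":[0,0,0]},
    {"dp":[-2,-10,40],"rotation":[0,0,0]},
    {"dp":[0,0,65],"rotation":[0,0,0]},
    {"dp":[0,0,65],"rotation":[0,0,0]}
  ]
}}

```text
clock: 9.98
tcp_pos: [0.51, -0.1671, 0.2058]
eef_rot: [-1.562, 0.786, 1.403]
force: [1.2, -0.0, 1.4]
opening: 0.004
```

Request:
{"fn": "play_rows", "kwargs": {
  "series": [
    {"dp":[0,2,5],"rotation":[6.3,-1.2,0]},
    {"dp":[0,4,10],"rotation":[12.6,-2.4,0]},
    {"dp":[0,6,10],"rotation":[18.9,-3.6,0]},
    {"dp":[0,8,10],"rotation":[25.2,-4.9,0]},
    {"dp":[0,10,10],"rotation":[31.5,-6.1,0]},
    {"dp":[1,10,10],"rotation":[37.8,-7.3,0]},
    {"dp":[1,10,10],"rotation":[44.2,-8.5,0]},
    {"dp":[1,10,10],"rotation":[44.2,-8.5,0]},
    {"dp":[1,10,10],"rotation":[44.2,-8.5,0]}
  ]
}}

```text
clock: 10.73
tcp_pos: [0.5073, -0.1604, 0.2108]
eef_rot: [-1.57, 0.001, 1.395]
force: [-0.6, 0.1, -0.2]
opening: -0.001
```

```bash
cat >> h.py <<'E'
from scipy.optimize import least_squares
def fit(cams):
    """paddle angle from white-mask of the paddle + marks, pivot fixed"""
    piv=np.array([.5035,-.190,.105]);u=np.array([.19,.982,0]);Z=np.array([0,0,1.])
    for c in cams:
        grab_frame(c)
        for m in mark_of(c,'paddle_wheel_edge')[:2]:
            e=[np.linalg.norm(proj(c,piv+.072*(np.cos(a)*u+np.sin(a)*Z))-m['xy']) for a in np.linspace(0,np.pi,64)]
            i=int(np.argmin(e));print(c,'edge',round(m['p'],2),np.round(m['xy']),'angle',round(np.linspace(0,np.pi,64)[i],2),'err px',round(e[i],1))
        for n in('stand_wheel','wheel_center','paddle_wheel_pivot'):
            for m in mark_of(c,n)[:1]: print(c,n,round(m['p'],2),np.round(m['xy'],1))
E
python3 - <<'E'
from h import *
s=env.read_state();print(s['tcp_pos'],s['eef_rot'],s['force'],s['clock'])
fit(['scene','top','wrist'])
E
```

```text
[ 0.5072748  -0.16037537  0.2107679 ] [-1.56965665e+00  1.48424585e-03  1.39523576e+00] [-0.64021215  0.09975733 -0.19300467] 10.7333
scene edge 0.7 [217. 142.] angle 2.39 err px 5.0
scene stand_wheel 0.67 [356.4 289.9]
scene wheel_center 0.9 [205.7 203.6]
scene paddle_wheel_pivot 0.9 [241.6 169.4]
top stand_wheel 0.79 [348.2 225. ]
top paddle_wheel_pivot 0.61 [354.7 236.6]
wrist edge 0.6 [170. 216.] angle 2.29 err px 2.8
wrist stand_wheel 0.81 [251.3 219.4]
wrist wheel_center 0.85 [229.  258.5]
wrist paddle_wheel_pivot 0.68 [241.7 197.6]
```

The scene and wrist views both put the paddle at about 2.3 rad, past upright. Now I'll push it down from above with the tool vertical.

Request:
{"fn": "play_rows", "kwargs": {
  "series": [
    {"dp":[-4,-22,-10],"rotation":[0,0,0]},
    {"dp":[-8,-43,-25],"rotation":[0,0,0]},
    {"dp":[-9,-48,-48],"rotation":[0,0,0]},
    {"dp":[-10,-53,-68],"rotation":[0,0,0]},
    {"dp":[-11,-56,-80],"rotation":[0,0,0]},
    {"dp":[-12,-61,-87],"rotation":[0,0,0]},
    {"dp":[-12,-65,-92],"rotation":[0,0,0]},
    {"dp":[-12,-68,-98],"rotation":[0,0,0]},
    {"dp":[-12,-70,-103],"rotation":[0,0,0]},
    {"dp":[-12,-72,-107],"rotation":[0,0,0]},
    {"dp":[-12,-72,-107],"rotation":[0,0,0]}
  ]
}}

```text
clock: 12.4
tcp_pos: [0.4962, -0.2304, 0.1039]
eef_rot: [-1.571, 0.0, 1.4]
force: [-0.3, -0.3, -0.1]
opening: 0.001
```

Request:
{"fn": "play_rows", "kwargs": {
  "series": [
    {"dp":[0,-1,-2],"rotation":[0,0,0]},
    {"dp":[0,-1,-4],"rotation":[0,0,0]},
    {"dp":[0,-1,-4],"rotation":[0,0,0]}
  ]
}}

```text
clock: 12.65
tcp_pos: [0.4966, -0.2315, 0.1015]
eef_rot: [-1.572, 0.001, 1.401]
force: [-1.0, 1.0, 4.4]
opening: 0.005
```

Request:
{"fn": "play_rows", "kwargs": {
  "series": [
    {"dp":[0,0,-2],"rotation":[0,0,0]},
    {"dp":[0,0,-3],"rotation":[0,0,0]},
    {"dp":[0,0,-3],"rotation":[0,0,0]}
  ]
}}

```text
clock: 12.9
tcp_pos: [0.4968, -0.2316, 0.1011]
eef_rot: [-1.573, 0.002, 1.401]
force: [-7.2, 4.2, 24.0]
opening: 0.001
```

Run:
```python
from h import *
s=env.read_state();print(s['tcp_pos'],s['force'],s['clock'])
fit(['scene','top','wrist'])
```

```text
[ 0.49676663 -0.23157876  0.10106152] [-7.24337114  4.22412161 24.02373051] 12.9
scene edge 0.48 [215. 157.] angle 3.09 err px 1.7
scene stand_wheel 0.74 [227.7 207.1]
scene wheel_center 0.92 [205.2 205.8]
scene paddle_wheel_pivot 0.75 [236.6 170.7]
top edge 0.59 [377. 243.] angle 3.04 err px 1.5
top edge 0.37 [353. 236.] angle 1.6 err px 4.5
top stand_wheel 0.59 [348.7 224.1]
top paddle_wheel_pivot 0.66 [354.2 235.9]
wrist edge 0.59 [219. 248.] angle 3.14 err px 5.5
wrist stand_wheel 0.66 [320.8 256.6]
wrist wheel_center 0.73 [297.4 317.6]
wrist paddle_wheel_pivot 0.76 [353.1 249.1]
```

The upward force jumped to 24 N while the tool stopped moving, and the hinge needs only about 1 N, so the paddle is on its stop. The cameras read 3.04–3.14 rad. I'll draw clear and check.

Request:
{"fn": "play_rows", "kwargs": {
  "series": [
    {"dp":[0,0,10],"rotation":[0,0,0]},
    {"dp":[0,0,35],"rotation":[0,0,0]},
    {"dp":[0,0,70],"rotation":[0,0,0]},
    {"dp":[0,0,110],"rotation":[0,0,0]},
    {"dp":[-10,20,150],"rotation":[0,0,0]},
    {"dp":[-25,50,180],"rotation":[0,0,0]},
    {"dp":[-45,85,215],"rotation":[0,0,0]},
    {"dp":[-60,110,225],"rotation":[0,0,0]},
    {"dp":[-60,110,225],"rotation":[0,0,0]},
    {"dp":[-60,110,225],"rotation":[0,0,0]}
  ]
}}

```text
clock: 14.48
tcp_pos: [0.4361, -0.1197, 0.3249]
eef_rot: [-1.576, 0.002, 1.403]
force: [0.6, -0.2, -0.3]
opening: -0.001
```

Run:
```python
from h import *
s=env.read_state();print(s['tcp_pos'],s['force'],s['clock'])
for n in('scene','top','wrist'): snap(n,n+'_end.png')
fit(['scene','top','wrist'])
for c in('scene','wrist','top'):
  for n,z in(('paddle_wheel_pivot',.105),('stand_wheel',0),('wheel_center',.03),('paddle_battery_edge',.105),('stand_battery',0)):
    for m in mark_of(c,n)[:1]: print(c,n,round(m['p'],2),np.round(onz(c,m['xy'],z),3))
# shift of static scenery: stand crop before/after
for f,a,(x,y,w,h) in(('s0','scene_end',(180,185,50,55)),('t0','top_end',(330,190,50,30)),('s0','scene_end',(310,225,110,95)),('t0','top_end',(172,160,80,80))):
    A=cv2.cvtColor(cv2.imread(f'pics/{f}.png'),6).astype(np.float32);B=cv2.cvtColor(cv2.imread(f'pics/{a}.png'),6).astype(np.float32)
    print(f,cv2.phaseCorrelate(A[y:y+h,x:x+w],B[y:y+h,x:x+w],cv2.createHanningWindow((w,h),cv2.CV_32F)))
```

```text
[ 0.43611589 -0.11973591  0.32487998] [ 0.56399641 -0.18888183 -0.33638103] 14.4833
scene edge 0.8 [215. 156.] angle 3.04 err px 2.1
scene stand_wheel 0.63 [225.6 206.1]
scene wheel_center 0.9 [207.4 205.3]
scene paddle_wheel_pivot 0.92 [237.6 170.3]
wrist edge 0.73 [182. 230.] angle 3.14 err px 2.7
wrist stand_wheel 0.83 [245.7 238.1]
wrist wheel_center 0.79 [229.7 270.1]
wrist paddle_wheel_pivot 0.68 [237.1 231.4]
scene paddle_wheel_pivot 0.92 [ 0.506 -0.184  0.105]
scene stand_wheel 0.63 [ 0.547 -0.207  0.   ]
scene wheel_center 0.9 [ 0.591 -0.23   0.03 ]
scene paddle_battery_edge 0.91 [0.556 0.301 0.105]
wrist paddle_wheel_pivot 0.68 [ 0.501 -0.192  0.105]
wrist stand_wheel 0.83 [ 0.554 -0.205  0.   ]
wrist wheel_center 0.79 [ 0.593 -0.236  0.03 ]
wrist stand_battery 0.61 [0.597 0.215 0.   ]
top paddle_battery_edge 0.98 [0.557 0.302 0.105]
top stand_battery 0.94 [0.597 0.206 0.   ]
s0 ((-0.6308134229295632, -0.4907302018001687), 0.8519616355895996)
t0 ((3.5009719225162748, -3.88024018178875), 0.22881766001383463)
s0 ((0.030984372672115512, 0.07648544183262374), 0.9336072236299515)
t0 ((0.06746236976648845, 0.027545558072361587), 0.857991548627615)
```

```bash
python3 -c "
from h import *
print(env.job_done())"
```

```text
the job is handed in; nothing more can be done
None
```

The wheel kit's paddle is tipped over its pivot and pressed down on the robot's right side, the arm is drawn clear, and the job is handed in. It finished at about 15 s of the 45 s.

**What I did:** I hooked the closed fingertips under the free edge with the tool tilted 45° and swung the paddle up past upright, to about 2.3 rad by camera. I then turned the tool vertical and pushed the paddle down until it met a hard stop.

**Last checks:**
- **Paddle:** pressing down, the force jumped to 24 N with no further travel, far above the hinge's 1 N at most. After I drew clear, the scene camera put it at 3.04 rad and the wrist camera at 3.14. The top camera found no edge in that last look; it had read 3.04 while I was pressing. The scene reading is only just above the 3.03 limit, so I am relying on the hard stop more than on the cameras.
- **Wheel stand:** it shifted about 0.8 px in the scene view, roughly 1–2 mm by my estimate. The same comparison in the top view gave a larger shift, but its match was poor (0.23), because the paddle had changed in that crop, so I disregarded it.
- **Battery kit:** the stand shifted less than 0.1 px in both views, and its paddle was found on its left side.
- **Not measured:** I did not measure the bystanders at the end. I saw no contact with them.

**What went wrong:** the first try missed the paddle without touching it. Three camera views showed the closed fingertips about 12 mm behind the reported TCP, not 17 mm ahead as stated, and the second try with that offset worked. I also reached the 12-picture viewing limit mid-task, so everything after the paddle was about 65° up was checked by numbers only.

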